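Close and lock a specimen case of plaster casts

ROBOT

A 7-joint arm with a two-finger parallel gripper is mounted at the origin on a cart in front of the work surface, level with it; the furniture and walls round the work are solid. World frame = base frame: x ahead of the robot, y to its left, z up, the work surface at z = 0. Lengths are in m, angles in rad, forces in N, time in s.
With the tool pointing down it reaches from about 0.4 to 0.85 m from the base axis. Payload 10.4 kg.
Tool frame: the origin (TCP) lies between the finger pads; the fingertips stand manip.tip_extent ahead of it and the grasp point (between the pads) lies 6 mm ahead of it (manip.tip_extent is the distance from the TCP to the fingertips, in m); z points along the fingers, y is the line along which they close (so a half turn about z gives the same grasp; the last joint's range is limited). The gripper opens to 85 mm and grips with 20 to 120 N. Pads are 22 mm wide; open, the fingers measure 114 mm over their backs; the gripper's body (76 mm by 85 mm) begins 54 mm behind the grasp point. The pads swing forward as they close: fully open they stand 13 mm farther back than shut.
Start: joints at [1.22, 0.332, -0.065, 1.46, 0.022, 1.35, -0.088], TCP at [0.201, -0.592, 0.256] pointing down, gripper open.
Joint ranges: [-2.6, 2.6], [-0.5, 2.12], [-1.47, 1.34], [0.16, 2.42], [-1.27, 4.41], [0.06, 2.06], [-2.6, 2.6]. Speed limits (rad/s): [2.22, 2.22, 2.79, 2.79, 3.14, 3.14, 3.14].

INTERFACE

Orientations are given as a unit quaternion [x, y, z, w].
In Python, from workcell import get_obs, optics, workorder, manip gives the robot as it stands.
- The arm moves only by the tool jog_arm, never from a script. Its argument "increments" is a list of rows, each a list of 7 numbers: the shift along the tool's x, y, z in m, then the turn, a rotation vector about the tool's x, y, z in rad, then the opening, from -1 (shut) to 1 (fully open). A call has 1 to 5 rows; each row is the pose to reach, as a shift and turn from the pose commanded when the call began, along the tool's axes at that moment; what a row does not reach only later rows make up. A row lasts 1/12 s, in which the tool goes at most 41.7 mm and 7.16 degrees, less where a joint would pass 70% of its speed; a pose out of reach is approached as far as the arm can. A call with a gripper value outside its range is refused whole. The fingers move at their own pace and stop on an object; "grip_force" is the grip in N (left out, the last holds). Time passes only in rows, so rows that repeat a pose let the fingers close. It gives the time, the measured TCP pose, the force, the opening and the grip force at its end, in the units of the state.
- get_obs(): the state, without advancing time (a new reading comes with each control period).
- optics.camera(name): name is "scene" or "top" or "wrist"; returns a dict with "color" (384x512x3 uint8, red, green, blue), "depth" (384x512 float32, m along the optical axis (not along the pixel's ray), 0 where there is no reading), "K" (3x3 intrinsics, pixels), "k1" (the pictures are not rectified: a ray, as slopes to the right and down, at radius r is drawn at 1 + k1 r^2 times it, then the intrinsics apply), "R" (3x3) and "t" (3): a world point X has camera coordinates R X + t. Camera axes: x right, y down, z forward; pixel columns grow to the right and rows downward; lengths in m; the calibration is good to about 2 mm. A picture is of the moment at which its call begins.
- workorder.hand_in(): hands the job in; it is judged then, once.
The state is a dict: "clock": time; "joint_pos": joint angles; "joint_velocities": joint speeds; "tau": joint torques, N m; "position": TCP position; "ee_rot": TCP orientation; "ft_force": force on the tool from outside, world axes, zero at the start; "torque": the same for the moment, N m; "grip_width": opening from 0.0 (shut) to 1.0 (fully open); "grasp_force": force on a finger pad.
Only numpy, scipy, OpenCV 4.12 (cv2) and the standard library are available. Lean on these libraries where they do the work, as an engineer would, in place of code of your own. Each camera call takes 0.05 s, during which the arm holds its last target. There are 200 camera calls.

TASK

Close the specimen case for the journey: push its loose lid straight back until it is home under the two rear hooks, press its front edge down until both spring catches have snapped over it, then put the locking pin from the right through both lock eyes at the front right corner, in up to its grip, and let go. The lid's window is thin: never bear on the lid with more than 60 N, and leave the other things on the bench where they are.

Things in the scene. Friction and masses are not known exactly. Their poses are not given: they have to be found in the camera images.
- case: grey plastic specimen case, fixed to the bench, 128 (x) x 164 (y) mm, 64 mm high to the flat rim on which the lid lies; plaster casts inside. Origin: centre of its underside; x points to its rear (away from the robot at yaw 0), y to its left, z up. Two hooks at its rear, two spring catches and a lock eye at its front
- rear_stop (a point): middle of the stop line at the case's rear, at (67.5, 0, 64) mm in its frame: the lid's rear edge meets the stop faces of the two hooks there. The hooks (30 to 60 mm left and right of the middle) overhang the rim by 9 mm, 8 mm above it; side guides at x = 38 to 70 mm, flared to the front, leave the lid 2 mm on either side
- lid: loose lid, white frame with a clear window, 134 (x) x 164 (y) x 5 mm, 0.3 kg; at the start 20 to 35 mm too far forward, a little askew, its front propped on the catches. Origin: centre of its underside; axes as the case's. Closed, its origin lies at x = 0, y = 0 (within 2 mm), z = 64 mm in the case's frame, its front edge at x = -67 mm
- pin: loose locking pin lying on the bench: square black grip 42 x 16 x 16 mm with a steel rod 8 mm thick and 38 mm long (last 8 mm tapered to 4 mm) out of one end. Origin: centre of the grip's underside (8 mm below the rod's axis); x points along the rod to its tip
- pin_tip (a point): tip of the pin's rod: 59 mm along x and 8 mm up from the pin's origin
- case_eye (a point): mouth of the 11 mm hole in the case's lock eye, on its right face, at (-84, -79, 62) mm in the case's frame; the hole runs along the case's y. The eye is a plate 6 mm thick, 27 (x) x 26 (z) mm
- lid_eye (a point): mouth of the 11 mm hole in the lid's lock eye (a like plate), on its right face, at (-84, -65, -2) mm in the lid's frame; with the lid closed it lies 14 mm to the left (case's +y) of case_eye on the same axis
- lid_front_left (a point): point on the lid's top 22 mm behind its front edge, level with the left catch; 69 mm above the bench when the lid is closed
- lid_front_right (a point): the same, level with the right catch
- catch_left (a joint): left spring catch, a steel hook 18 mm wide at y = 38 mm, x = -78 to -63 mm in the case's frame, top at z = 80.5 mm, nose sloped on top. Value in rad: 0 upright (at rest, or snapped over the lid), about 0.1 to 0.15 when pushed outward by the lid's edge
- catch_right (a joint): right spring catch at y = -38 mm, otherwise the same
- marker: black and white marker pen, 135 mm long, 16 mm thick, lying on the bench; not needed
- pencil: green pencil, 123 mm long, lying on the bench; not needed
- chip_bowl: small steel bowl of sponge scraps, 83 mm wide, 66 mm high; not needed
- pour_cup: small steel pouring cup, 61 mm wide, 32 mm high; not needed
- masking_tape: roll of masking tape, 96 mm wide, 25 mm high; not needed

How it is judged:
By the outcome, as a careful person would: the job done as asked, in the order asked, and still so for the second after the job is handed in, with the robot touching nothing.
It also fails if it takes over 58 s, if anything falls off the work surface, if the arm or the gripper's body presses on something with over 40 N, if the wrist force passes 120 N, or if a joint passes its speed limit or range.

## Working session

There is one attempt and no reset: what is moved stays moved. The work goes in short steps, Python scripts to look and compute and a tool call to move; the robot and the scene stay as the last step left them, time stands still between calls to the robot, and variables do not carry over. Pictures are saved under pics/ and viewed, at most 14 in all, crops included, and the job is handed in when it is done.

Besides the shell and the picture viewer there is one more tool, called after "Request:" by a JSON object that holds its "method" and its "body". jog_arm: Moves the arm, as the interface text tells. Its arguments: {"type":"object","properties":{"increments":{"type":"array"},"grip_force":{"type":"number"}},"required":["increments"]}

```bash
ls; mkdir -p pics; python3 - <<'E'
from workcell import get_obs, optics, workorder, manip
import cv2,numpy as np
o=get_obs();print(o);print(manip.tip_extent)
for n in("top","scene"):
    c=optics.camera(n);np.savez(f"pics/{n}0.npz",**c)
    print(n,c["K"].tolist(),c["k1"],c["R"].tolist(),c["t"].tolist())
    cv2.imwrite(f"pics/{n}0.png",cv2.resize(c["color"][:,:,::-1],(800,600)))
E
```

```text
pics
{'clock': 0.0, 'joint_pos': array([ 1.22040025,  0.33283999, -0.06470427,  1.46095955,  0.02157677,
        1.34987235, -0.08850861]), 'joint_velocities': array([ 0.00012995,  0.00025246, -0.00017489, -0.00194183, -0.00123261,
       -0.00131655, -0.00207224]), 'tau': array([ 9.89557338e-04, -6.25447655e+01,  4.98011615e-02, -3.91599727e+01,
        1.62143289e-02,  1.00646235e-02,  1.19640899e-05]), 'position': array([ 0.20111965, -0.59139746,  0.25552711]), 'ee_rot': array([ 9.86597566e-01,  1.63170965e-01, -1.33008137e-04, -6.79533749e-04]), 'ft_force': array([-0.35551727, -0.37828967,  0.46658215]), 'torque': array([-0.01421404, -0.02144544, -0.02221597]), 'grasp_force': 0.0, 'grip_width': 0.999948589485043}
0.025
top [[447.96403406000525, 0.0, 255.44881414176936], [0.0, 447.96403406000525, 191.12033287883202], [0.0, 0.0, 1.0]] -0.07163946765400266 [[0.007973011734915247, -0.9999622861360908, 0.003443456019384068], [-0.9757605609780696, -0.008533068063790119, -0.2186744484140331], [0.2186955846002333, -0.0016164946338462975, -0.9757917955288725]] [-0.031452565918518305, 0.5578120463965072, 1.2885682726922403]
scene [[422.2691384508075, 0.0, 253.16364929846316], [0.0, 422.2691384508075, 193.05786500708743], [0.0, 0.0, 1.0]] -0.06858377528090637 [[-0.5343099526667066, -0.844938975209929, -0.024310546116799458], [-0.482437139114563, 0.3284399225988958, -0.8120231671856334], [0.6940945766134882, -0.42214374970432356, -0.5831186614243415]] [0.2787518187890277, 0.321902678692472, 1.1350596965330086]
```

View pics/top0.png

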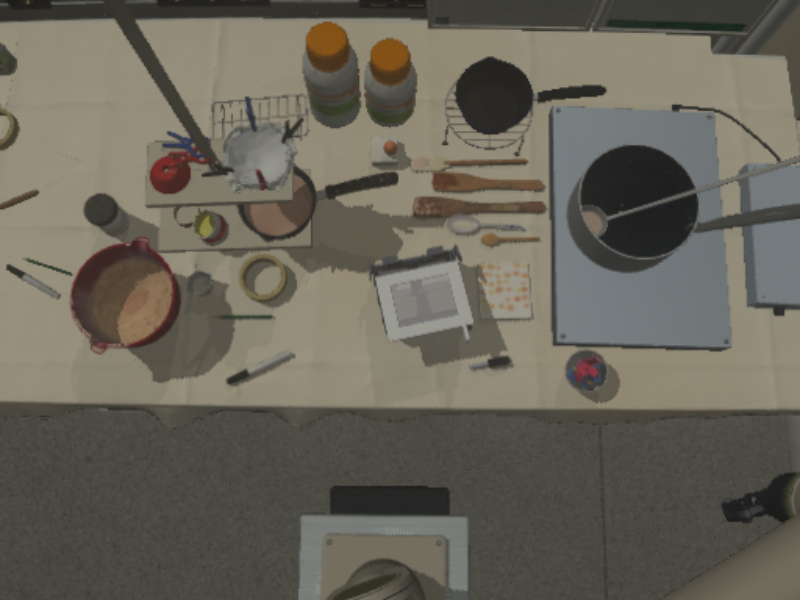

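View pics/scene0.png

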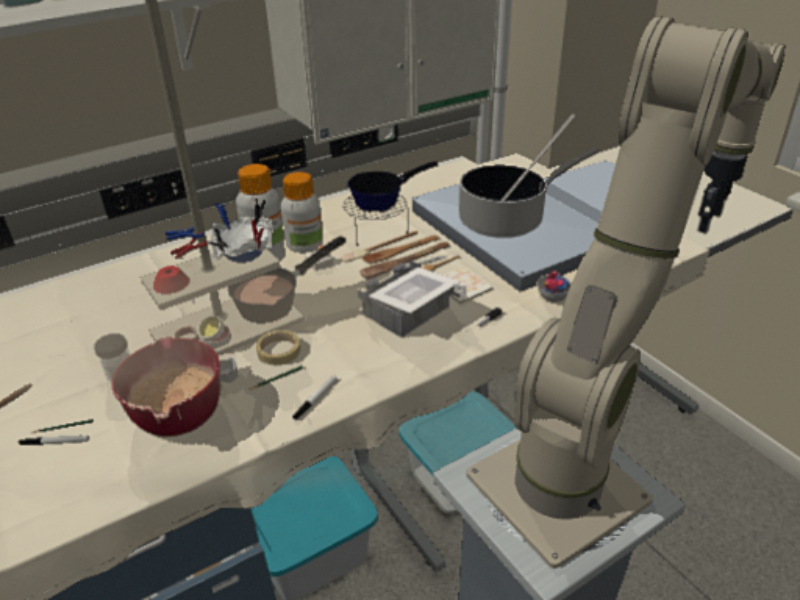

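The top view shows the case with its lid at about (422,290), dark hooks at its rear (top), and the lid's eye at (466,330). The pin is at (490,363) with its rod to the left. The scene view agrees. Next I'll measure.

```bash
cat > h.py <<'E'
import numpy as np,cv2
from scipy.spatial.transform import Rotation as Ro
def rays(c,uv):
    uv=np.asarray(uv,float).reshape(-1,2)
    p=cv2.undistortPoints(uv.reshape(-1,1,2),c["K"],np.array([float(c["k1"]),0,0,0])).reshape(-1,2)
    return np.c_[p,np.ones(len(p))]
def plane(c,uv,z):
    d=rays(c,uv)@c["R"]; o=-c["R"].T@c["t"]
    return o+d*((z-o[2])/d[:,2])[:,None]
def deep(c,uv):
    uv=np.asarray(uv).reshape(-1,2); r=rays(c,uv)
    z=c["depth"][uv[:,1].astype(int),uv[:,0].astype(int)]
    return (r*z[:,None]-c["t"])@c["R"]
def proj(c,X):
    q=np.asarray(X)@c["R"].T+c["t"]; return cv2.projectPoints(q.reshape(-1,1,3),np.zeros(3),np.zeros(3),c["K"],np.array([float(c["k1"]),0,0,0]))[0].reshape(-1,2)
def cloud(c):
    v,u=np.mgrid[:384,:512]; return deep(c,np.c_[u.ravel(),v.ravel()]).reshape(384,512,3)
E
python3 - <<'E'
from h import *
c=dict(np.load("pics/top0.npz"));P=cloud(c);im=c["color"];hsv=cv2.cvtColor(im,cv2.COLOR_RGB2HSV)
def rect(m,box,z,n):
    M=np.zeros(m.shape,np.uint8);u0,v0,u1,v1=box;M[v0:v1,u0:u1]=m[v0:v1,u0:u1]*255
    k=max(cv2.findContours(M,0,1)[0],key=cv2.contourArea)
    w=plane(c,k.reshape(-1,2),z)[:,:2].astype(np.float32)
    r=cv2.minAreaRect(w);pz=P[M>0];print(n,np.round(r[0],4),np.round(r[1],4),r[2],"z",np.percentile(pz[:,2],[5,50,95]).round(3));print(cv2.boxPoints(r).round(4).tolist())
    return M
V=hsv[...,2]
hi=(P[...,2]>.055)&(P[...,2]<.1)
rect(hi,(230,150,312,225),.07,"case+lid")
rect(hi&(V>150),(230,150,312,225),.07,"lid white")
rect((V<60),(300,222,335,242),.012,"grip")
rect((V<60),(225,150,300,185),.08,"hooks")
cv2.imwrite("pics/crop.png",cv2.resize(im[150:245,225:345,::-1],(792,627)[:2] if 0 else (758,600),interpolation=cv2.INTER_CUBIC))
E
```

```text
case+lid [ 0.556  -0.0675] [0.1992 0.1826] 9.445354461669922 z [0.064 0.077 0.089]
[[0.44279998540878296, 0.006200000178068876], [0.47279998660087585, -0.17389999330043793], [0.6693000197410583, -0.1412000060081482], [0.6392999887466431, 0.03889999911189079]]
lid white [ 0.5506 -0.0743] [0.1326 0.163 ] 12.662080764770508 z [0.068 0.08  0.09 ]
[[0.46810001134872437, -0.00930000003427267], [0.5037999749183655, -0.16830000281333923], [0.6331999897956848, -0.13920000195503235], [0.5975000262260437, 0.01979999989271164]]
grip [ 0.4451 -0.2221] [0.0152 0.0402] 9.80378246307373 z [0.011 0.016 0.021]
[[0.4341999888420105, -0.20360000431537628], [0.4410000145435333, -0.24320000410079956], [0.4560000002384186, -0.24060000479221344], [0.44909998774528503, -0.20100000500679016]]
hooks [ 0.6247 -0.0479] [0.0172 0.1522] 12.642733573913574 z [0.014 0.063 0.071]
[[0.5996000170707703, 0.02449999935925007], [0.6328999996185303, -0.12399999797344208], [0.6498000025749207, -0.12020000070333481], [0.6164000034332275, 0.028300000354647636]]
```

View pics/crop.png

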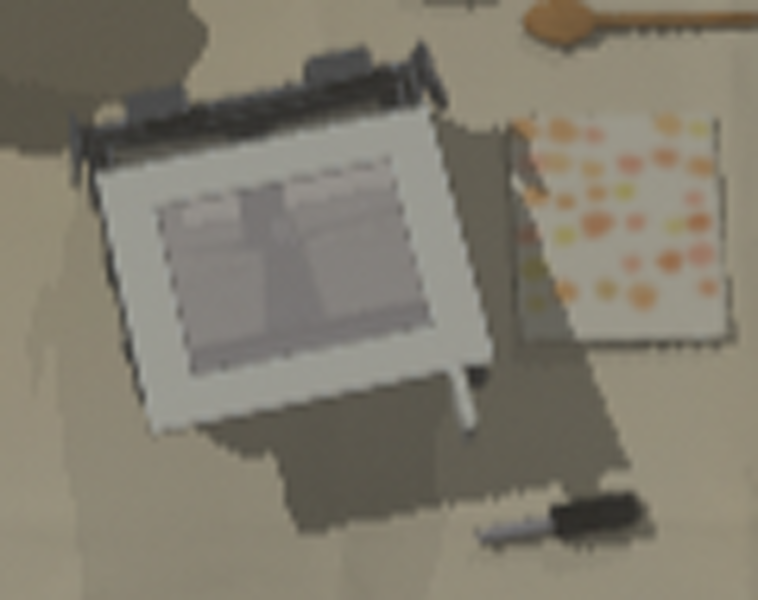

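The crop shows the lid askew at about 12°, its front right eye at (465,400), the rear hooks at (158,97) and (338,65), and the pin's grip at (600,513) with its rod pointing left. I'll move above the case for a wrist view.

Request:
{"method": "jog_arm", "body": {"increments": [[0.03,-0.0264,-0.003,0,0,0,1],[0.06,-0.0528,-0.006,0,0,0,1],[0.09,-0.0792,-0.009,0,0,0,1],[0.12,-0.1056,-0.012,0,0,0,1],[0.15,-0.132,-0.015,0,0,0,1]]}}

```text
clock: 0.52
position: [0.3012, -0.4166, 0.2711]
ee_rot: [0.987, 0.163, -0.0, -0.0]
ft_force: [0.4, 0.1, -0.4]
grip_width: 0.998
grasp_force: 0.0
```

Request:
{"method": "jog_arm", "body": {"increments": [[0.03,-0.0264,-0.003,0,0,0,1],[0.06,-0.0528,-0.006,0,0,0,1],[0.09,-0.0792,-0.009,0,0,0,1],[0.12,-0.1056,-0.012,0,0,0,1],[0.15,-0.132,-0.015,0,0,0,1]]}}

```text
clock: 0.93
position: [0.4007, -0.2433, 0.2864]
ee_rot: [0.987, 0.163, -0.0, 0.0]
ft_force: [1.1, -1.3, -0.4]
grip_width: 1.002
grasp_force: 0.0
```

Request:
{"method": "jog_arm", "body": {"increments": [[0.03,-0.0264,-0.003,0,0,0.034,0],[0.06,-0.0528,-0.006,0,0,0.068,0],[0.09,-0.0792,-0.009,0,0,0.102,0],[0.12,-0.1056,-0.012,0,0,0.136,0],[0.15,-0.132,-0.015,0,0,0.136,0]]}}

```text
clock: 1.35
position: [0.5002, -0.0701, 0.3014]
ee_rot: [0.996, 0.094, -0.0, 0.0]
ft_force: [0.0, -1.3, 0.5]
grip_width: 0.501
grasp_force: 0.0
```

```bash
python3 - <<'E'
from workcell import *
from h import *
o=get_obs();print(o["clock"],o["position"],Ro.from_quat(o["ee_rot"]).as_matrix().round(3).tolist(),o["joint_pos"].round(2),o["grip_width"])
c=optics.camera("wrist");np.savez("pics/w1.npz",**c);print(c["K"][0],c["k1"],c["R"].round(3).tolist(),-c["R"].T@c["t"])
cv2.imwrite("pics/w1.png",cv2.resize(c["color"][:,:,::-1],(800,600),interpolation=cv2.INTER_CUBIC))
E
```

```text
1.35 [ 0.50016301 -0.07009503  0.30141959] [[0.982, 0.188, 0.0], [0.188, -0.982, -0.0], [-0.0, 0.0, -1.0]] [ 0.61  0.08 -0.59  1.68  0.05  1.4  -1.37] 0.5010694507962483
[284.61281548   0.         252.90422534] -0.06678977246579387 [[0.188, -0.982, 0.0], [-0.93, -0.178, 0.322], [-0.316, -0.061, -0.947]] [ 0.58200078 -0.05353379  0.41877876]
```

View pics/w1.png

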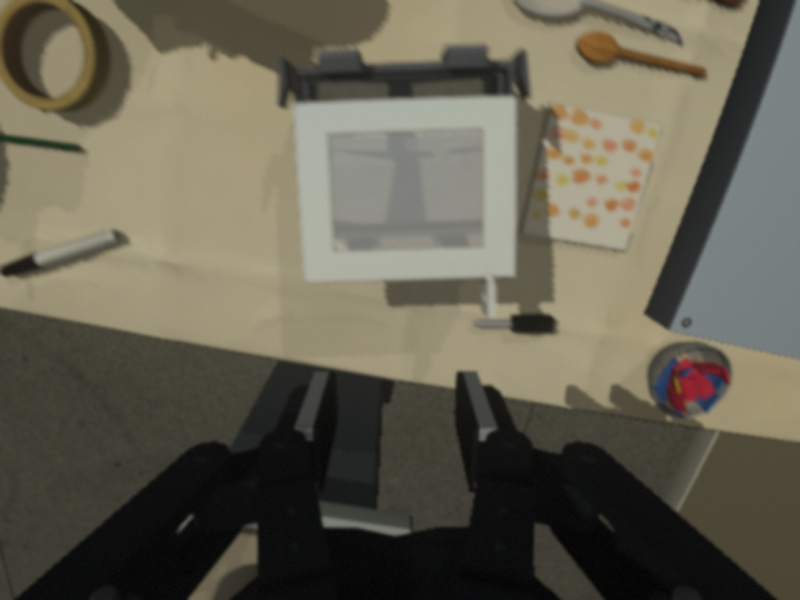

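The wrist view shows the lid square at (300–515, 95–280) with its eye at (490,295). The hooks are at (341,60) and (466,55), the guides at (280,80) and (525,72). The pin's grip is at (533,324) with its tip at (475,324).

```bash
python3 - <<'E'
from h import *
c=dict(np.load("pics/w1.npz"));P=cloud(c);V=c["color"].max(2);S=cv2.cvtColor(c["color"],cv2.COLOR_RGB2HSV)[...,1]
Z=P[...,2]
m=((Z>.06)&(Z<.1)&(V>125)).astype(np.uint8); m[:50]=0;m[182:]=0  # exclude eye
m[:,:180]=0;m[:,340:]=0
k=max(cv2.findContours(m,0,1)[0],key=cv2.contourArea);h=cv2.convexHull(k)
q=cv2.approxPolyN(h,4).reshape(-1,2) if hasattr(cv2,"approxPolyN") else cv2.boxPoints(cv2.minAreaRect(h))
print("lid px",q.tolist())
ctr=q.mean(0)
for p in q:
    i=(p+(ctr-p)*.08).astype(int); z=np.median(Z[i[1]-2:i[1]+3,i[0]-2:i[0]+3]); 
    print(plane(c,p,z)[0].round(4))
# hooks etc.
d=((V<110)&(Z>.06)&(Z<.1)); d[62:]=False
n,l,s,ce=cv2.connectedComponentsWithStats(d.astype(np.uint8))
for i in range(1,n):
    if s[i,4]>20: print("dark",s[i],P[l==i].mean(0).round(4),np.percentile(P[l==i][:,2],[5,50,95]).round(3))
np.set_printoptions(linewidth=250)
print((Z[26:70:2,176:342:5]*1000).astype(int))
g=((V<70)&(Z<.04)); g[:195]=False;g[216:]=False;g[:,:322]=False;g[:,362:]=False
k=max(cv2.findContours(g.astype(np.uint8),0,1)[0],key=cv2.contourArea)
r=cv2.minAreaRect(plane(c,k.reshape(-1,2),.014)[:,:2].astype(np.float32));print("grip",r,Z[g].max(),np.median(Z[g]))
print("tip",plane(c,[[475*.64,324*.64]],.008))
E
```

```text
lid px [[330, 181], [196, 181], [188, 66], [330, 62]]
[ 0.5037 -0.1642  0.088 ]
[ 0.4729 -0.0041  0.0879]
[0.6014 0.0258 0.0691]
[ 0.6363 -0.1328  0.0693]
dark [ 180   30  159   32 2538] [ 0.6382 -0.0511  0.0681] [0.062 0.065 0.076]
[[  1   0   1   2   1   0   1   0   0   0   0   1   0   0   1   1   0   3   1   1   1   2   1   1   2   1   2   1   2   2   1   0   0   1]
 [  1   0   1   0   0   0   0   0   0   1   1   0   0   0   0   0   0   1   1   2   2   2   1   3   3   3   1   1   1   1   0   1   0   2]
 [  1   0   1   0   1   1   0   1   0   0   1   0   0   0   0   0   1   1   1   3   0   2   2   4  74  76  76  76   2   0   0   2   1   2]
 [  1   0   0   1   0   0   1   2   0   2   0   0 418   1   3   2   0   0   0   2   1   3   4  76  75  76  74  74   0   0   1   0   1 418]
 [  1   0   0   0   1   0  76  74  75  75  75  75   1   1   0   0   1   0   0   1   2   1  68  74  75  75  75  75   0   0   1   0  72   0]
 [  1   0  -2   0   0   1  76  75  75  75  76  74   1   1   0   0   0   0   0   1   1   0  66  75  75  74  75  74   0   1   1  57  73   0]
 [  0   0   0   1   2   0  75  74
[... 1690 characters left out ...]
25  25   3   2   2  26  24  26  26  25  26  25  25  24   2   5  63  63   0  61   0]
 [  1  72  54  62  63   3  25  25  25  25  26  26  27  26  26   4   4   3  26  25  66  67  69  67  69  69  69  70  68  68  68  68  58   0]
 [  0  74   0  62  63   3  27  25  67  68  68  69  67  68  69  69  68  68  69  67  69  68  69  68  70  68  67  69  68  69  69  68   1   0]
 [  0  71   1  69  69  69  69  68  69  69  69  68  70  69  67  70  70  68  70  68  68  69  68  68  69  70  70  70  69  70  70 418   0   0]]
grip ((0.4497552812099457, -0.2163635492324829), (0.01820165477693081, 0.04281722009181976), 10.667745590209961) 0.017524465375041327 0.015011845300203176
tip [[ 0.43572556 -0.16259504  0.008     ]]
```

```bash
python3 - <<'E'
from h import *
c=dict(np.load("pics/w1.npz"));P=cloud(c);Z=P[...,2]
H=[]
for a,b in((200,240),(280,320)):
    m=np.zeros(Z.shape,np.uint8);m[26:56,a:b]=(Z[26:56,a:b]>.0705)&(Z[26:56,a:b]<.09)
    n,l,s,_=cv2.connectedComponentsWithStats(m);i=1+s[1:,4].argmax()
    k=cv2.findContours((l==i).astype(np.uint8),0,1)[0][0].reshape(-1,2)
    r=cv2.minAreaRect(plane(c,k,.0755)[:,:2].astype(np.float32));print(r,cv2.boxPoints(r).round(4).tolist());H.append(np.array(r[0]))
d=H[0]-H[1];yaw=np.arctan2(-d[0],d[1]);print("span",np.linalg.norm(d),"yaw",np.degrees(yaw),"mid",sum(H)/2)
# guides / rim in hook-based case frame (origin mid of hooks)
R=np.array([[np.cos(yaw),np.sin(yaw)],[-np.sin(yaw),np.cos(yaw)]])
Q=(P[...,:2]-sum(H)/2)@R.T
near=np.zeros(Z.shape,bool);near[20:80,170:345]=True
for nm,mm in(("guideL",(Z>.067)&(Q[...,1]>.075)),("guideR",(Z>.067)&(Q[...,1]<-.075)&(Q[...,1]>-.1)),("rim",(abs(Z-.0635)<.003)&(abs(Q[...,1])<.02))):
    q=Q[near&mm&(Z<.085)];print(nm,len(q),np.percentile(q,[2,10,50,90,98],axis=0).round(4).tolist())
E
```

```text
((0.6332070827484131, -0.005198312923312187), (0.015293531119823456, 0.029996968805789948), 10.452046394348145) [[0.6230000257492065, 0.008200000040233135], [0.6284000277519226, -0.021299999207258224], [0.6434000134468079, -0.01860000006854534], [0.6380000114440918, 0.010900000110268593]]
((0.6533166170120239, -0.09256163984537125), (0.015293053351342678, 0.028720159083604813), 12.517489433288574) [[0.6427000164985657, -0.08020000159740448], [0.6489999890327454, -0.10819999873638153], [0.6639000177383423, -0.10490000247955322], [0.6577000021934509, -0.07689999788999557]]
span 0.08964789043357299 yaw 12.962710976201517 mid [ 0.64326185 -0.04887998]
guideL 220 [[-0.0385, 0.0757], [-0.0342, 0.0769], [-0.017, 0.0852], [0.0001, 0.0892], [0.0036, 0.0904]]
guideR 249 [[-0.044, -0.0905], [-0.0398, -0.089], [-0.0197, -0.0841], [-0.0008, -0.0768], [0.0033, -0.0756]]
rim 359 [[-0.0108, -0.0191], [-0.0101, -0.0158], [-0.0058, 0.0001], [-0.0015, 0.0162], [-0.0005, 0.0195]]
```

Request:
{"method": "jog_arm", "body": {"increments": [[-0.0189,0.0064,0.02,0,0,-0.0185,-0.53],[-0.0378,0.0128,0.05,0,0,-0.037,-0.53],[-0.0378,0.0128,0.085,0,0,-0.037,-0.53],[-0.0378,0.0128,0.12,0,0,-0.037,-0.53],[-0.0378,0.0128,0.15,0,0,-0.037,-0.53]]}}

```text
clock: 1.82
position: [0.4641, -0.0919, 0.1492]
ee_rot: [0.993, 0.114, -0.0, 0.0]
ft_force: [1.0, -0.3, -0.2]
grip_width: 0.238
grasp_force: 0.0
```

Request:
{"method": "jog_arm", "body": {"increments": [[0,0,0.025,0,0,0,-0.53],[0,0,0.04,0,0,0,-0.53],[0,0,0.0524,0,0,0,-0.53],[0,0,0.0524,0,0,0,-0.53]]}}

```text
clock: 2.15
position: [0.4633, -0.0915, 0.0963]
ee_rot: [0.993, 0.114, -0.002, -0.001]
ft_force: [-0.7, 0.2, -0.3]
grip_width: 0.232
grasp_force: 0.0
```

```bash
cat >> h.py <<'E'
O=np.array([.5795,-.0636]);YAW=np.radians(12.96)
def tocase(w):
    d=np.asarray(w)[...,:2]-O;C,S=np.cos(YAW),np.sin(YAW)
    return np.stack([d[...,0]*C+d[...,1]*S,-d[...,0]*S+d[...,1]*C],-1)
def state():
    from workcell import get_obs
    o=get_obs();M=Ro.from_quat(o["ee_rot"]).as_matrix()
    print("t",round(o["clock"],2),"pos",o["position"].round(4),"case",tocase(o["position"]).round(4),"psi",np.degrees(np.arctan2(M[1,0],M[0,0])).round(2),"tilt",M[2].round(3),"F",o["ft_force"].round(1),"w",round(o["grip_width"],3),o["grasp_force"])
    return o
E
python3 - <<'E'
from h import *
from workcell import *
state()
c=optics.camera("wrist");np.savez("pics/w2.npz",**c)
cv2.imwrite("pics/w2.png",cv2.resize(c["color"][:,:,::-1],(640,480)))
E
```

```text
t 2.15 pos [ 0.4633 -0.0915  0.0963] case [-0.1195 -0.0011] psi 13.12 tilt [-0.004 -0.002 -1.   ] F [-0.7  0.2 -0.3] w 0.232 0.0
```

View pics/w2.png

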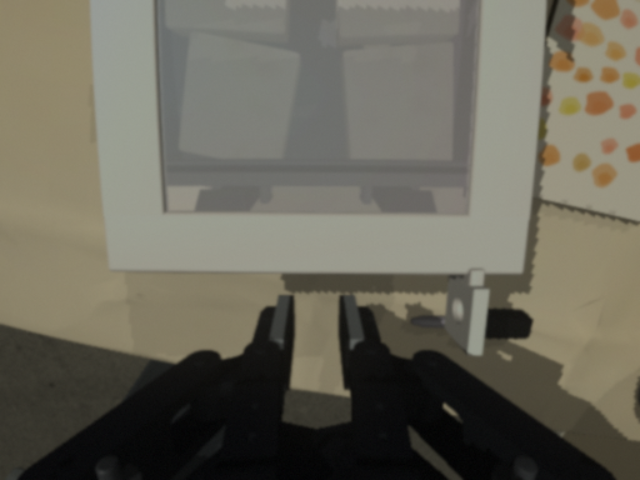

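The view shows both fingers centred in front of the lid's front edge (edge row 270, fingertips row 297). I'll push now.

Request:
{"method": "jog_arm", "body": {"increments": [[0.008,-0.001,0,0,0,0,-0.53],[0.014,-0.001,0,0,0,0,-0.53],[0.019,-0.001,0,0,0,0,-0.53],[0.024,-0.001,0,0,0,0,-0.53],[0.029,-0.001,0,0,0,0,-0.53]]}}

```text
clock: 2.62
position: [0.4938, -0.0841, 0.0992]
ee_rot: [0.993, 0.114, 0.0, 0.0]
ft_force: [-1.2, -0.4, -0.1]
grip_width: 0.235
grasp_force: 0.8
```

Request:
{"method": "jog_arm", "body": {"increments": [[0.003,0,0,0,0,0,-0.53],[0.006,0,0,0,0,0,-0.53]]}}

```text
clock: 2.78
position: [0.4993, -0.0827, 0.0989]
ee_rot: [0.993, 0.114, -0.0, -0.0]
ft_force: [-0.4, -0.8, -0.9]
grip_width: 0.237
grasp_force: 0.6
```

```bash
cat >> h.py <<'E'
def look(name,f):
    from workcell import optics
    c=optics.camera(name);np.savez(f"pics/{f}.npz",**c);return c
def lid(c):
    """lid edges in case frame from depth points"""
    P=cloud(c);Z=P[...,2];V=c["color"].min(2);q=tocase(P)
    m=(Z>.066)&(Z<.095)&(V>110)&(abs(q[...,1])<.095)&(q[...,0]>-.115)&(q[...,0]<.08)
    for nm,s,ax,pc in(("rearL",(abs(q[...,1]-.015)<.008),0,99),("rearR",(abs(q[...,1]+.015)<.008),0,99),("frontL",abs(q[...,1]-.06)<.008,0,1),("front0",abs(q[...,1])<.008,0,1),("frontR",abs(q[...,1]+.05)<.005,0,1),("left",abs(q[...,0])<.02,1,99),("right",abs(q[...,0])<.02,1,1)):
        k=m&s
        if k.sum()>20: 
            v=np.percentile(q[k][:,ax],pc); e=k&(abs(q[...,ax]-v)<.006); print(nm,(v*1000).round(1),"z",(np.median(Z[e])*1000).round(1))
E
python3 - <<'E'
from h import *
state();lid(look("wrist","w3"));lid(look("top","t3"))
E
```

```text
t 2.78 pos [ 0.4993 -0.0827  0.0989] case [-0.0824 -0.0006] psi 13.12 tilt [-0. -0. -1.] F [-0.4 -0.8 -0.9] w 0.237 0.5550024776312057
rearL 42.6 z 71.1
rearR 42.7 z 71.0
frontL -68.4 z 84.8
front0 -68.8 z 84.8
frontR -68.5 z 84.8
left 80.2 z 76.4
right -79.4 z 76.4
frontL -68.5 z 86.0
left 78.6 z 76.9
right 27.6 z 73.8
```

Request:
{"method": "jog_arm", "body": {"increments": [[0.001,0,0,0,0,0,-0.53],[0.002,0,0,0,0,0,-0.53],[0.002,0,0,0,0,0,-0.53]]}}

```text
clock: 3.13
position: [0.5009, -0.0824, 0.0989]
ee_rot: [0.993, 0.114, -0.0, 0.0]
ft_force: [-1.2, -0.1, -0.6]
grip_width: 0.232
grasp_force: 0.3
```

Request:
{"method": "jog_arm", "body": {"increments": [[0.001,0,0,0,0,0,-0.53],[0.002,0,0,0,0,0,-0.53],[0.002,0,0,0,0,0,-0.53]]}}

```text
clock: 3.38
position: [0.5033, -0.0818, 0.0991]
ee_rot: [0.993, 0.114, 0.0, 0.0]
ft_force: [-0.4, -0.2, -0.0]
grip_width: 0.235
grasp_force: 0.0
```

```bash
python3 - <<'E'
from h import *
state();c=look("wrist","w4");lid(c)
cv2.imwrite("pics/w4.png",cv2.resize(c["color"][:,:,::-1],(640,480)))
E
```

```text
t 3.38 pos [ 0.5033 -0.0818  0.0991] case [-0.0783 -0.0007] psi 13.12 tilt [ 0.001  0.    -1.   ] F [-0.4 -0.2 -0. ] w 0.235 0.0
rearL 47.1 z 69.8
rearR 47.1 z 70.0
frontL -63.7 z 79.6
front0 -64.0 z 79.6
frontR -63.6 z 79.7
left 80.3 z 74.3
right -79.4 z 74.3
```

Request:
{"method": "jog_arm", "body": {"increments": [[0.001,0,0,0,0,0,-0.53],[0.002,0,0,0,0,0,-0.53],[0.002,0,0,0,0,0,-0.53]]}}

```text
clock: 3.68
position: [0.5045, -0.0816, 0.0988]
ee_rot: [0.993, 0.114, -0.001, 0.0]
ft_force: [-3.3, -1.0, 2.6]
grip_width: 0.24
grasp_force: 1.9
```

```bash
python3 - <<'E'
from h import *
state();c=look("wrist","w5");lid(c)
cv2.imwrite("pics/w5.png",cv2.resize(c["color"][:,:,::-1],(640,480)))
E
```

```text
t 3.68 pos [ 0.5045 -0.0816  0.0988] case [-0.0772 -0.0007] psi 13.1 tilt [-0.001  0.    -1.   ] F [-3.3 -1.   2.6] w 0.24 1.9167200289666653
rearL 48.1 z 70.0
rearR 48.1 z 70.0
frontL -63.6 z 79.5
front0 -64.0 z 79.5
frontR -63.5 z 79.5
left 80.3 z 74.2
right -79.4 z 74.2
```

View pics/w5.png

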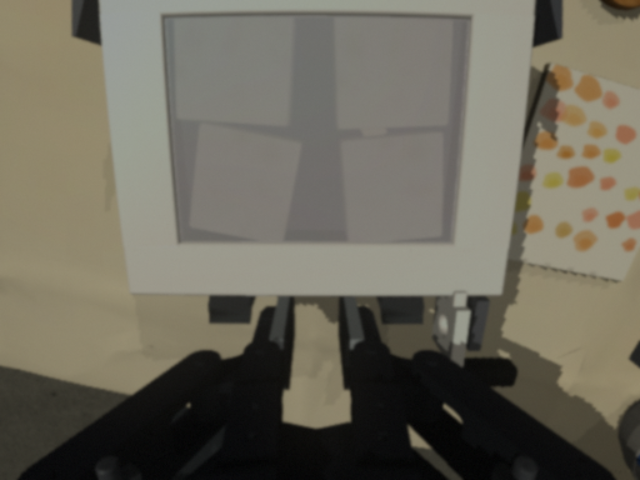

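The lid's front edge (row 293) now meets the two catches at (230,308) and (400,308), and force is starting. I'll press home a little harder to confirm the stop.

Request:
{"method": "jog_arm", "body": {"increments": [[0.001,0,0,0,0,0,-0.53],[0.002,0,0,0,0,0,-0.53],[0.002,0,0,0,0,0,-0.53]]}}

```text
clock: 3.98
position: [0.5047, -0.0816, 0.0984]
ee_rot: [0.993, 0.114, -0.002, 0.0]
ft_force: [-11.9, -1.9, 8.3]
grip_width: 0.24
grasp_force: 6.4
```

```bash
python3 - <<'E'
from h import *
state();lid(look("wrist","w6"))
c=look("top","t6");P=cloud(c);q=tocase(P);Z=P[...,2]
for y in(.045,-.045,0):
    k=(abs(q[...,1]-y)<.006)&(q[...,0]>.02)&(q[...,0]<.085);i=np.argsort(q[k][:,0]);print(y,[(int(a*1000),int(b*1000),int(v)) for a,b,v in zip(q[k][i,0],Z[k][i],c["color"].min(2)[k][i])][::3])
E
```

```text
t 3.98 pos [ 0.5047 -0.0816  0.0984] case [-0.0769 -0.0007] psi 13.07 tilt [-0.005 -0.    -1.   ] F [-11.9  -1.9   8.3] w 0.24 6.353927096351981
rearL 48.0 z 70.0
rearR 48.1 z 69.8
frontL -63.3 z 79.1
front0 -63.8 z 79.2
frontR -63.5 z 79.2
left 80.3 z 74.0
right -79.4 z 74.0
0.045 [(20, 66, 124), (22, 67, 125), (24, 70, 123), (28, 67, 123), (30, 76, 124), (31, 68, 123), (34, 70, 123), (37, 70, 124), (39, 69, 123), (41, 64, 121), (43, 73, 134), (47, 73, 145), (50, 69, 140), (52, 69, 110), (54, 65, 135), (56, 69, 73), (57, 77, 78), (59, 75, 72), (61, 78, 76), (64, 75, 76), (66, 71, 76), (68, 74, 76)]
-0.045 [(68, 75, 77), (70, 75, 91)]
0 []
```

The lid is home: it stopped rigidly at 12 N with its edge unmoved. Next I'll back off, rise, open to straddle ±38 mm and go over the press points.

Request:
{"method": "jog_arm", "body": {"increments": [[-0.009,0,0,0,0,0,-0.53],[-0.009,0,-0.025,0,0,0,0.46],[-0.009,0,-0.04,0,0,0,0.46],[0.01,-0.0007,-0.04,0,0,0,0.46],[0.0285,-0.0007,-0.04,0,0,0,0.46]]}}

```text
clock: 4.5
position: [0.5354, -0.0743, 0.1404]
ee_rot: [0.994, 0.114, 0.002, 0.001]
ft_force: [0.1, -0.2, -0.4]
grip_width: 0.729
grasp_force: 0.0
```

Request:
{"method": "jog_arm", "body": {"increments": [[0,0,0.005,0,0,0,0.46],[0,0,0.01,0,0,0,0.46]]}}

```text
clock: 4.67
position: [0.5349, -0.0734, 0.1288]
ee_rot: [0.993, 0.115, 0.001, -0.0]
ft_force: [-0.8, -0.2, -0.4]
grip_width: 0.729
grasp_force: 0.0
```

```bash
python3 - <<'E'
from h import *
state();c=look("wrist","w7");lid(c)
cv2.imwrite("pics/w7.png",cv2.resize(c["color"][:,:,::-1],(640,480)))
E
```

```text
t 4.67 pos [ 0.5349 -0.0734  0.1288] case [-0.0456  0.0005] psi 13.16 tilt [ 0.001 -0.    -1.   ] F [-0.8 -0.2 -0.4] w 0.729 0.0
rearL 67.0 z 68.7
rearR 66.5 z 68.8
frontL -61.4 z 79.3
front0 -62.4 z 79.4
frontR -55.0 z 78.9
left 80.7 z 74.3
right -79.5 z 74.3
```

View pics/w7.png

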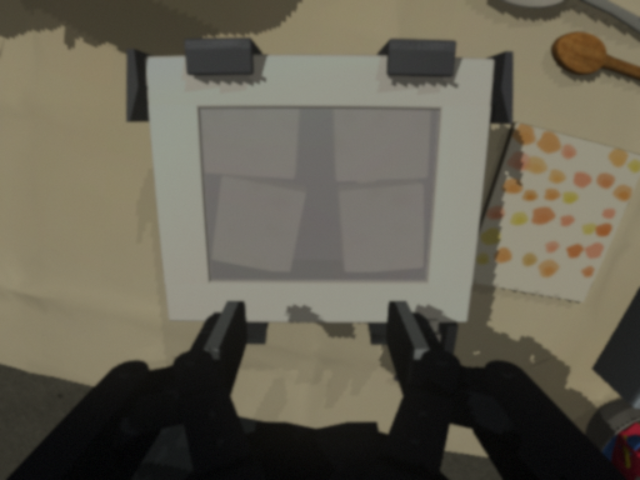

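The view shows the lid's rear centred under both hooks at (220,55) and (420,55), with the fingers over the front corners level with the catches. I'll press down.

Request:
{"method": "jog_arm", "body": {"increments": [[0,0,0.008,0,0,0,0.46],[0,0,0.015,0,0,0,0.46],[0,0,0.02,0,0,0,0.46],[0,0,0.024,0,0,0,0.46]]}}

```text
clock: 5.05
position: [0.5337, -0.074, 0.1039]
ee_rot: [0.993, 0.114, -0.0, -0.0]
ft_force: [-0.2, -0.2, -0.7]
grip_width: 0.73
grasp_force: 0.0
```

Request:
{"method": "jog_arm", "body": {"increments": [[0,0,0.002,0,0,0,0.46],[0,0,0.004,0,0,0,0.46]]}}

```text
clock: 5.22
position: [0.5343, -0.0739, 0.1006]
ee_rot: [0.993, 0.114, -0.0, -0.0]
ft_force: [-0.7, -0.7, -0.3]
grip_width: 0.73
grasp_force: 0.0
```

Request:
{"method": "jog_arm", "body": {"increments": [[0,0,0.002,0,0,0,0.46],[0,0,0.004,0,0,0,0.46]]}}

```text
clock: 5.38
position: [0.5345, -0.0739, 0.0973]
ee_rot: [0.993, 0.114, 0.0, 0.0]
ft_force: [-4.3, 0.1, 10.6]
grip_width: 0.728
grasp_force: 5.4
```

Request:
{"method": "jog_arm", "body": {"increments": [[0,0,0.0015,0,0,0,0.46],[0,0,0.003,0,0,0,0.46]]}}

```text
clock: 5.55
position: [0.5344, -0.074, 0.0951]
ee_rot: [0.993, 0.114, -0.0, 0.0]
ft_force: [-9.1, -0.1, 20.2]
grip_width: 0.732
grasp_force: 9.7
```

Request:
{"method": "jog_arm", "body": {"increments": [[0,0,0.0015,0,0,0,0.46],[0,0,0.003,0,0,0,0.46]]}}

```text
clock: 5.72
position: [0.5346, -0.0739, 0.0911]
ee_rot: [0.993, 0.114, 0.0, 0.0]
ft_force: [0.5, 0.8, 2.5]
grip_width: 0.732
grasp_force: 1.0
```

Request:
{"method": "jog_arm", "body": {"increments": [[0,0,0.001,0,0,0,0.46],[0,0,0.002,0,0,0,0.46]]}}

```text
clock: 5.88
position: [0.5344, -0.0738, 0.0887]
ee_rot: [0.993, 0.114, -0.0, -0.0]
ft_force: [-0.6, 0.9, -0.2]
grip_width: 0.731
grasp_force: 0.0
```

Request:
{"method": "jog_arm", "body": {"increments": [[0,0,0.0015,0,0,0,0.46],[0,0,0.003,0,0,0,0.46]]}}

```text
clock: 6.05
position: [0.5345, -0.0738, 0.0882]
ee_rot: [0.993, 0.114, -0.0, 0.001]
ft_force: [-21.8, 1.2, 50.0]
grip_width: 0.73
grasp_force: 24.7
```

```bash
python3 - <<'E'
from h import *
state();c=look("wrist","w8");lid(c)
E
```

```text
t 6.05 pos [ 0.5345 -0.0738  0.0882] case [-0.0462  0.0001] psi 13.1 tilt [-0.001  0.001 -1.   ] F [-21.8   1.2  50. ] w 0.73 24.689302167389542
rearL 67.1 z 68.7
rearR 67.0 z 68.7
frontL -61.0 z 68.8
front0 -61.4 z 68.7
frontR -44.3 z 68.1
left 80.8 z 68.7
right -79.9 z 68.7
```

The lid is flat at z = 68.7 mm and the fingers have bottomed. I'll lift off and look at the catches, the eyes and the pin.

Request:
{"method": "jog_arm", "body": {"increments": [[0,0,-0.02,0,0,0,0.46],[-0.01,0.01,-0.055,0,0,0,0.3],[-0.03,0.035,-0.085,0,0,0,0.1],[-0.05,0.06,-0.11,0,0,0,0.1],[-0.06,0.08,-0.13,0,0,0,0.1]]}}

```text
clock: 6.52
position: [0.4929, -0.1674, 0.218]
ee_rot: [0.994, 0.114, 0.0, 0.001]
ft_force: [0.9, -1.4, -0.4]
grip_width: 0.549
grasp_force: 0.0
```

Request:
{"method": "jog_arm", "body": {"increments": [[0,0,0,0,0,0,0.1]]}}

```text
clock: 6.6
position: [0.4941, -0.1713, 0.2201]
ee_rot: [0.994, 0.111, 0.002, 0.003]
ft_force: [0.0, 0.1, -0.6]
grip_width: 0.551
grasp_force: 0.0
```

```bash
python3 - <<'E'
from h import *
state();c=look("wrist","w9");lid(c)
cv2.imwrite("pics/w9.png",cv2.resize(c["color"][:,:,::-1],(800,600),interpolation=cv2.INTER_CUBIC))
P=cloud(c);q=tocase(P);Z=P[...,2];V=c["color"].min(2)
for nm,y0 in(("cL",.038),("cR",-.038)):
    k=(abs(q[...,1]-y0)<.014)&(q[...,0]>-.095)&(q[...,0]<-.05)&(Z>.074)&(Z<.09);print(nm,k.sum(),[np.percentile(q[k],p,axis=0).round(4).tolist() for p in(2,98)],np.percentile(Z[k],[10,50,95]).round(4))
for nm,a,b in(("lideye",-.070,-.055),("caseeye",-.09,-.074)):
    k=(q[...,1]>a)&(q[...,1]<b)&(q[...,0]<-.07)&(q[...,0]>-.115)&(Z>.045)&(Z<.09);print(nm,k.sum(),[np.percentile(q[k],p,axis=0).round(4).tolist() for p in(2,50,98)] if k.sum() else 0,np.percentile(Z[k],[10,50,95]).round(4) if k.sum() else 0)
k=(P[...,1]<-.1)&(P[...,0]<.5)&(Z>.004)&(Z<.022)&(P[...,1]>-.27)&(P[...,0]>.40)
g=(k&(c["color"].max(2)<75)).astype(np.uint8)
ct=cv2.findContours(g,0,1)[0]
if ct:
    w=plane(c,max(ct,key=cv2.contourArea).reshape(-1,2),.014)[:,:2].astype(np.float32);r=cv2.minAreaRect(w);print("grip",r,np.median(Z[g>0]))
E
```

```text
t 6.6 pos [ 0.4941 -0.1713  0.2201] case [-0.1074 -0.0858] psi 12.7 tilt [ 0.004  0.006 -1.   ] F [ 0.   0.1 -0.6] w 0.551 0.0
rearL 56.6 z 68.7
rearR 55.4 z 68.7
frontL -64.7 z 68.7
front0 -63.7 z 68.7
frontR -64.2 z 68.5
left 79.9 z 68.8
right -79.4 z 68.7
cL 314 [[-0.0773, 0.0295], [-0.0649, 0.0473]] [0.0756 0.0797 0.0816]
cR 307 [[-0.0769, -0.0469], [-0.0649, -0.0293]] [0.0756 0.08   0.0816]
lideye 232 [[-0.0968, -0.0642], [-0.0832, -0.0619], [-0.0705, -0.0583]] [0.0613 0.0746 0.0759]
caseeye 155 [[-0.0969, -0.0782], [-0.0827, -0.0766], [-0.0703, -0.0745]] [0.0566 0.0745 0.076 ]
grip ((0.4482594132423401, -0.21888266503810883), (0.018768345937132835, 0.042059291154146194), 12.463918685913086) 0.015436998079410128
```

View pics/w9.png

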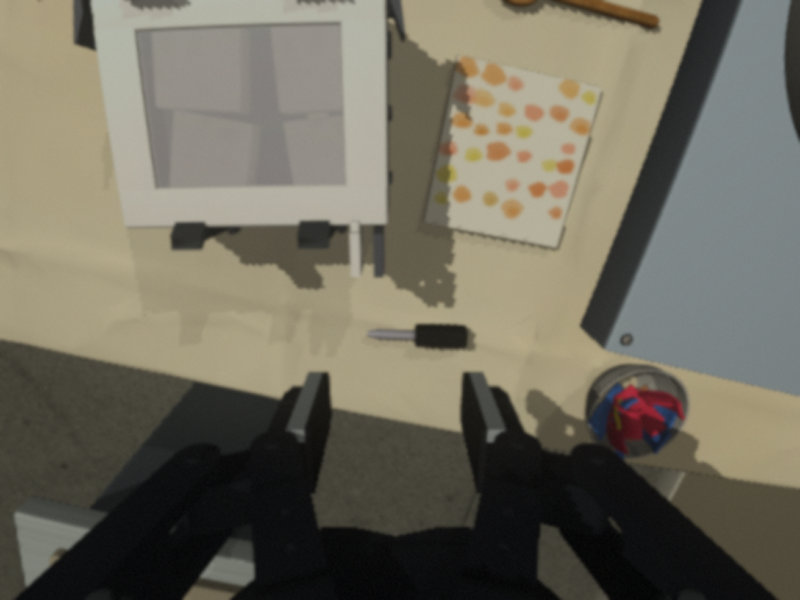

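Both catches sit symmetric over the edge, at (188,236) and (315,234), with tops at 80–81 mm. The lid eye (355,250) and case eye (378,250) are side by side. The pin's grip is at (441,336) with its rod to the left, so I'll turn and go over it.

Request:
{"method": "jog_arm", "body": {"increments": [[-0.012,0.008,0,0,0,-0.105,0.06],[-0.024,0.016,0,0,0,-0.21,0.06],[-0.036,0.024,0,0,0,-0.315,0.06],[-0.046,0.03,0,0,0,-0.42,0.06],[-0.056,0.036,0,0,0,-0.525,0.06]]}}

```text
clock: 7.07
position: [0.4473, -0.2123, 0.2148]
ee_rot: [0.929, 0.371, -0.0, -0.001]
ft_force: [0.7, 0.6, 0.2]
grip_width: 0.529
grasp_force: 0.0
```

Request:
{"method": "jog_arm", "body": {"increments": [[0,0,0,0,0,-0.105,0.06],[0,0,0,0,0,-0.21,0.06],[0,0,0,0,0,-0.315,0.06],[0,0,0,0,0,-0.42,0.06],[0,0,0,0,0,-0.525,0.06]]}}

```text
clock: 7.48
position: [0.4478, -0.2118, 0.2148]
ee_rot: [0.8, 0.599, -0.0, -0.001]
ft_force: [0.5, 0.2, 0.7]
grip_width: 0.53
grasp_force: 0.0
```

Request:
{"method": "jog_arm", "body": {"increments": [[0,0,0.02,0,0,-0.105,0.06],[0,0,0.04,0,0,-0.21,0.06],[0,0,0.06,0,0,-0.315,0.06],[0,0,0.07,0,0,-0.42,0.06],[0,0,0.08,0,0,-0.525,0.06]]}}

```text
clock: 7.9
position: [0.4473, -0.2114, 0.1338]
ee_rot: [0.617, 0.787, 0.0, -0.001]
ft_force: [0.6, -0.1, 0.2]
grip_width: 0.527
grasp_force: 0.0
```

Request:
{"method": "jog_arm", "body": {"increments": [[0,0,0,0,0,0,0.06]]}}

```text
clock: 7.98
position: [0.4467, -0.2113, 0.1331]
ee_rot: [0.618, 0.787, 0.0, -0.002]
ft_force: [-1.3, 1.1, 0.4]
grip_width: 0.531
grasp_force: 0.0
```

```bash
python3 - <<'E'
from h import *
state();c=look("wrist","w10")
cv2.imwrite("pics/w10.png",cv2.resize(c["color"][:,:,::-1],(640,480),interpolation=cv2.INTER_CUBIC))
P=cloud(c);q=tocase(P);Z=P[...,2];V=c["color"]
k=(q[...,0]>-.19)&(q[...,0]<-.13)&(q[...,1]<-.05)&(q[...,1]>-.16)
g=k&(Z>.0125)&(Z<.02)
print("top",g.sum(),[np.percentile(q[g],p,axis=0).round(4).tolist() for p in(1,50,99)],np.median(Z[g]))
r=k&(Z>.006)&(Z<.0125)
for a in(-.1,-.09,-.08,-.07):
    s=r&(abs(q[...,1]-a)<.003);print("rod y",a,s.sum(),q[s][:,0].mean().round(4) if s.any() else 0)
print("joints",__import__("workcell").get_obs()["joint_pos"].round(2))
E
```

```text
t 7.98 pos [ 0.4467 -0.2113  0.1331] case [-0.1626 -0.1142] psi 103.73 tilt [ 0.004 -0.003 -1.   ] F [-1.3  1.1  0.4] w 0.531 0.0
top 809 [[-0.1729, -0.1422], [-0.1649, -0.1204], [-0.157, -0.0879]] 0.015542214643172562
rod y -0.1 61 -0.1644
rod y -0.09 60 -0.164
rod y -0.08 58 -0.1636
rod y -0.07 58 -0.1631
joints [ 0.89  0.21 -0.59  1.92  0.13  1.06  0.48]
```

View pics/w10.png

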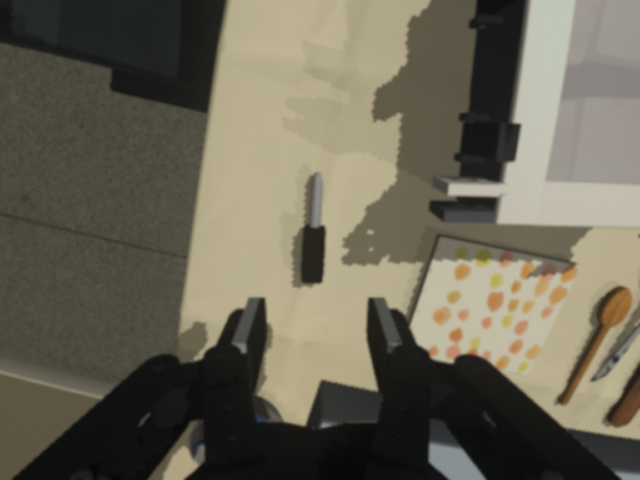

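The pin lies with its grip at (313,255) between the finger lines, the rod pointing up and turned about 2.5° from the case axis. I'll descend and grip.

Request:
{"method": "jog_arm", "body": {"increments": [[-0.0071,-0.0024,0.03,0,0,0.056,0.06],[-0.0071,-0.0024,0.06,0,0,0.056,0.06],[-0.0071,-0.0024,0.085,0,0,0.056,0.06],[-0.0071,-0.0024,0.1,0,0,0.056,0.06],[-0.0071,-0.0024,0.105,0,0,0.056,0.06]]}}

```text
clock: 8.45
position: [0.4461, -0.2195, 0.0289]
ee_rot: [0.643, 0.766, -0.0, -0.002]
ft_force: [-1.3, -0.2, 0.4]
grip_width: 0.533
grasp_force: 0.0
```

Request:
{"method": "jog_arm", "body": {"increments": [[0,0,0,0,0,0,0.06],[0,0,0,0,0,0,-0.4],[0,0,0,0,0,0,-1],[0,0,0,0,0,0,-1],[0,0,0,0,0,0,-1]], "grip_force": 50}}

```text
clock: 8.87
position: [0.448, -0.2209, 0.0325]
ee_rot: [0.642, 0.767, 0.0, 0.001]
ft_force: [-0.6, 1.7, 7.6]
grip_width: 0.168
grasp_force: 50.4
```

```bash
python3 - <<'E'
from h import *
state()
E
```

```text
t 8.87 pos [ 0.448  -0.2209  0.0325] case [-0.1634 -0.1238] psi 100.11 tilt [-0.002  0.002 -1.   ] F [-0.6  1.7  7.6] w 0.168 50.436726808547974
```

Request:
{"method": "jog_arm", "body": {"increments": [[0,0,-0.015,0,0,0,-1],[0,0,-0.04,0,0,0,-1],[0,0,-0.07,0,0,0,-1],[0,0,-0.085,0,0,0,-1],[0,0,-0.085,0,0,0,-1]]}}

```text
clock: 9.28
position: [0.4492, -0.2215, 0.1203]
ee_rot: [0.642, 0.767, 0.0, 0.004]
ft_force: [-0.2, -0.7, 0.3]
grip_width: 0.169
grasp_force: 49.6
```

```bash
cat >> h.py <<'E'
def rod(c,o):
    """rod axis in tool frame: points near TCP in x"""
    P=cloud(c);M=Ro.from_quat(o["ee_rot"]).as_matrix();t=(P-o["position"])@M
    k=(abs(t[...,1])<.012)&(t[...,0]>.022)&(t[...,0]<.075)&(t[...,2]<.045)&(t[...,2]>0)
    v=t[k]
    if not len(v): print("no rod");return
    print("rod n",len(v),"x max",np.percentile(v[:,0],99).round(4))
    for a in(.026,.032,.038,.044,.05):
        s=v[abs(v[:,0]-a)<.003]
        if len(s): print(" x",a,"y",s[:,1].min().round(4),s[:,1].max().round(4),"mid",((s[:,1].min()+s[:,1].max())/2).round(4),"top z",np.percentile(s[:,2],20).round(4),len(s))
def eye(c):
    P=cloud(c);q=tocase(P);Z=P[...,2]
    for nm,a,b in(("lideye",-.070,-.055),("caseeye",-.09,-.071)):
        k=(q[...,1]>a)&(q[...,1]<b)&(q[...,0]<-.0705)&(q[...,0]>-.115)&(Z>.07)&(Z<.09);print(nm,k.sum(),[np.percentile(q[k],p,axis=0).round(4).tolist() for p in(2,50,98)] if k.sum() else 0,np.median(Z[k]).round(4) if k.sum() else 0)
E
python3 - <<'E'
from h import *
o=state();c=look("wrist","w11");rod(c,o);eye(c)
cv2.imwrite("pics/w11.png",cv2.resize(c["color"][:,:,::-1],(640,480),interpolation=cv2.INTER_CUBIC))
E
```

```text
t 9.28 pos [ 0.4492 -0.2215  0.1203] case [-0.1624 -0.1247] psi 100.11 tilt [-0.005  0.005 -1.   ] F [-0.2 -0.7  0.3] w 0.169 49.64993476867676
rod n 1168 x max 0.0603
 x 0.026 y -0.0037 0.0058 mid 0.001 top z 0.0208 158
 x 0.032 y -0.0036 0.0038 mid 0.0001 top z 0.0207 161
 x 0.038 y -0.0036 0.0038 mid 0.0001 top z 0.0206 164
 x 0.044 y -0.0035 0.0037 mid 0.0001 top z 0.0206 171
 x 0.05 y -0.0035 0.0037 mid 0.0001 top z 0.0207 174
lideye 549 [[-0.097, -0.0645], [-0.0847, -0.0613], [-0.0713, -0.0584]] 0.0746
caseeye 535 [[-0.0975, -0.0785], [-0.0847, -0.0751], [-0.0709, -0.0724]] 0.0746
```

View pics/w11.png

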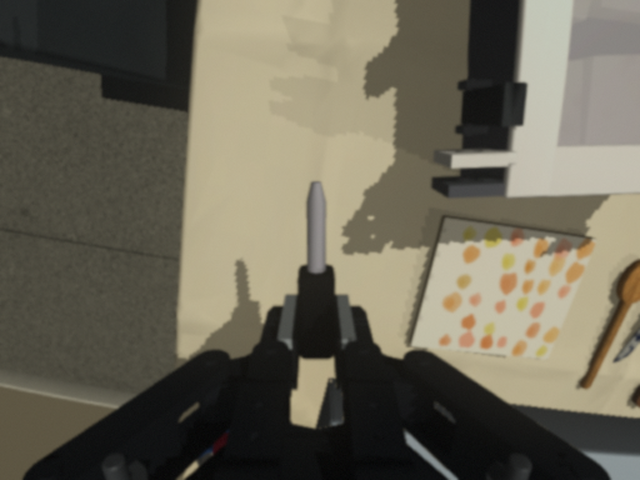

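The rod is held dead in line with the tool: axis 24.7 mm ahead of the TCP, tip at +61 mm. Next I'll go to the pre-insert position right of the eye.

Request:
{"method": "jog_arm", "body": {"increments": [[-0.026,0.01,0,0,0,-0.025,-1],[-0.026,0.035,0,0,0,-0.05,-1],[-0.026,0.06,0,0,0,-0.05,-1],[-0.026,0.0796,0.005,0,0,-0.05,-1],[-0.026,0.0796,0.0237,0,0,-0.05,-1]]}}

```text
clock: 9.75
position: [0.5346, -0.2307, 0.0937]
ee_rot: [0.622, 0.783, 0.002, 0.002]
ft_force: [-0.1, -0.1, -0.8]
grip_width: 0.167
grasp_force: 49.7
```

Request:
{"method": "jog_arm", "body": {"increments": [[0,0,0.006,0,0,0,-1],[0,0,0.01,0,0,0,-1],[0,0,0.01,0,0,0,-1]]}}

```text
clock: 10.0
position: [0.5286, -0.2322, 0.081]
ee_rot: [0.623, 0.782, -0.0, -0.001]
ft_force: [-0.4, 0.3, -1.0]
grip_width: 0.167
grasp_force: 49.7
```

```bash
python3 - <<'E'
from h import *
o=state();c=look("wrist","w12");rod(c,o);eye(c)
cv2.imwrite("pics/w12.png",cv2.resize(c["color"][:,:,::-1],(640,480),interpolation=cv2.INTER_CUBIC))
E
```

```text
t 10.0 pos [ 0.5286 -0.2322  0.081 ] case [-0.0874 -0.1529] psi 102.97 tilt [ 0.001 -0.002 -1.   ] F [-0.4  0.3 -1. ] w 0.167 49.65789198875427
rod n 1246 x max 0.075
 x 0.026 y -0.0037 0.0039 mid 0.0001 top z 0.0208 156
 x 0.032 y -0.0036 0.0039 mid 0.0001 top z 0.0209 157
 x 0.038 y -0.0035 0.0038 mid 0.0001 top z 0.0208 166
 x 0.044 y -0.0035 0.0038 mid 0.0001 top z 0.0206 168
 x 0.05 y -0.0034 0.0037 mid 0.0001 top z 0.0207 175
lideye 1029 [[-0.0962, -0.0646], [-0.0836, -0.0616], [-0.071, -0.0588]] 0.0747
caseeye 895 [[-0.0965, -0.0784], [-0.0839, -0.0755], [-0.0712, -0.073]] 0.0747
```

Request:
{"method": "jog_arm", "body": {"increments": [[0,0.0035,-0.0055,0,0,0,-1],[0,0.0035,-0.0055,0,0,0,-1],[0,0.0035,-0.0055,0,0,0,-1],[0,0.0035,-0.0055,0,0,0,-1]]}}

```text
clock: 10.38
position: [0.5336, -0.2316, 0.0884]
ee_rot: [0.623, 0.783, -0.0, 0.001]
ft_force: [0.2, -0.2, -0.7]
grip_width: 0.172
grasp_force: 49.7
```

```bash
python3 - <<'E'
from h import *
o=state();c=look("wrist","w13");rod(c,o);eye(c);state()
E
```

```text
t 10.38 pos [ 0.5336 -0.2316  0.0884] case [-0.0824 -0.1534] psi 103.0 tilt [-0.001  0.001 -1.   ] F [ 0.2 -0.2 -0.7] w 0.172 49.65784728527069
rod n 1166 x max 0.0602
 x 0.026 y -0.0036 0.0039 mid 0.0001 top z 0.0207 159
 x 0.032 y -0.0036 0.0039 mid 0.0001 top z 0.0207 161
 x 0.038 y -0.0035 0.0038 mid 0.0001 top z 0.0208 167
 x 0.044 y -0.0035 0.0038 mid 0.0002 top z 0.0209 173
 x 0.05 y -0.0034 0.0037 mid 0.0002 top z 0.0207 173
lideye 888 [[-0.0962, -0.0645], [-0.084, -0.0616], [-0.071, -0.0588]] 0.0747
caseeye 776 [[-0.0966, -0.0781], [-0.0838, -0.0755], [-0.0711, -0.0729]] 0.0747
t 10.43 pos [ 0.5334 -0.2315  0.0881] case [-0.0826 -0.1533] psi 103.0 tilt [-0.001  0.    -1.   ] F [-0.6  0.3 -1.5] w 0.168 49.65736448764801
```

Request:
{"method": "jog_arm", "body": {"increments": [[0,-0.0012,0.0015,0,0,0,-1],[0.003,-0.0012,0.0015,0,0,0,-1],[0.006,-0.0012,0.0015,0,0,0,-1],[0.009,-0.0012,0.0015,0,0,0,-1],[0.009,-0.0012,0.0015,0,0,0,-1]]}}

```text
clock: 10.85
position: [0.5301, -0.2219, 0.0862]
ee_rot: [0.622, 0.783, 0.0, -0.0]
ft_force: [-0.8, -0.1, -0.5]
grip_width: 0.169
grasp_force: 49.7
```

```bash
python3 - <<'E'
from h import *
o=state();c=look("wrist","w14")
cv2.imwrite("pics/w14.png",cv2.resize(c["color"][60:360,100:480,::-1],(760,600),interpolation=cv2.INTER_CUBIC))
E
```

```text
t 10.85 pos [ 0.5301 -0.2219  0.0862] case [-0.0836 -0.1432] psi 103.07 tilt [ 0. -0. -1.] F [-0.8 -0.1 -0.5] w 0.169 49.657777547836304
```

View pics/w14.png

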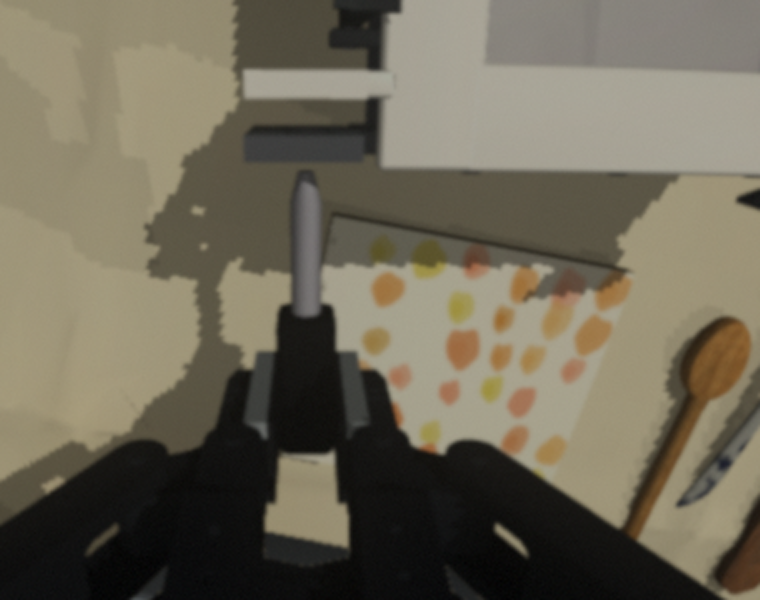

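The rod (column 305) is centred on the eye (columns 245–363) just short of it. I'll insert it.

Request:
{"method": "jog_arm", "body": {"increments": [[0.003,0,0,0,0,0,-1],[0.006,0,0,0,0,0,-1],[0.009,0,0,0,0,0,-1],[0.012,0,0,0,0,0,-1]]}}

```text
clock: 11.23
position: [0.5274, -0.2108, 0.0862]
ee_rot: [0.622, 0.783, 0.0, 0.0]
ft_force: [-0.5, 0.5, -0.5]
grip_width: 0.164
grasp_force: 49.7
```

```bash
python3 - <<'E'
from h import *
state()
E
```

```text
t 11.23 pos [ 0.5274 -0.2108  0.0862] case [-0.0838 -0.1318] psi 103.02 tilt [-0.  0. -1.] F [-0.5  0.5 -0.5] w 0.164 49.6577650308609
```

Request:
{"method": "jog_arm", "body": {"increments": [[0.003,0,0,0,0,0,-1],[0.006,0,0,0,0,0,-1],[0.009,0,0,0,0,0,-1],[0.012,0,0,0,0,0,-1]]}}

```text
clock: 11.57
position: [0.5247, -0.1992, 0.0862]
ee_rot: [0.622, 0.783, -0.0, 0.0]
ft_force: [-0.0, 0.3, -1.0]
grip_width: 0.173
grasp_force: 49.7
```

Request:
{"method": "jog_arm", "body": {"increments": [[0.003,0,0,0,0,0,-1],[0.006,0,0,0,0,0,-1],[0.009,0,0,0,0,0,-1],[0.012,0,0,0,0,0,-1]]}}

```text
clock: 11.9
position: [0.522, -0.1875, 0.0862]
ee_rot: [0.622, 0.783, -0.0, 0.0]
ft_force: [0.3, 0.4, 0.6]
grip_width: 0.168
grasp_force: 49.7
```

```bash
python3 - <<'E'
from h import *
state()
E
```

```text
t 11.9 pos [ 0.522  -0.1875  0.0862] case [-0.0838 -0.1079] psi 103.01 tilt [-0.  0. -1.] F [0.3 0.4 0.6] w 0.168 49.657613039016724
```

About 6 mm to go, so I'll advance until it touches.

Request:
{"method": "jog_arm", "body": {"increments": [[0.002,0,0,0,0,0,-1],[0.004,0,0,0,0,0,-1],[0.005,0,0,0,0,0,-1]]}}

```text
clock: 12.15
position: [0.5209, -0.1826, 0.0862]
ee_rot: [0.622, 0.783, -0.0, 0.0]
ft_force: [-0.9, -0.0, -0.5]
grip_width: 0.171
grasp_force: 49.7
```

Request:
{"method": "jog_arm", "body": {"increments": [[0.001,0,0,0,0,0,-1],[0.002,0,0,0,0,0,-1]]}}

```text
clock: 12.32
position: [0.5205, -0.181, 0.0862]
ee_rot: [0.623, 0.783, -0.0, 0.0]
ft_force: [0.4, -0.4, -0.6]
grip_width: 0.166
grasp_force: 49.7
```

```bash
python3 - <<'E'
from h import *
state()
E
```

```text
t 12.32 pos [ 0.5205 -0.181   0.0862] case [-0.0839 -0.1012] psi 103.0 tilt [-0.  0. -1.] F [ 0.4 -0.4 -0.6] w 0.166 49.657647013664246
```

Request:
{"method": "jog_arm", "body": {"increments": [[0.001,0,0,0,0,0,-1],[0.002,0,0,0,0,0,-1]]}}

```text
clock: 12.48
position: [0.5203, -0.1807, 0.0864]
ee_rot: [0.623, 0.782, -0.0, 0.001]
ft_force: [3.7, -8.6, -3.8]
grip_width: 0.168
grasp_force: 49.3
```

Request:
{"method": "jog_arm", "body": {"increments": [[0.001,0,0,0,0,0,-1],[0.002,0,0,0,0,0,-1]]}}

```text
clock: 12.65
position: [0.5202, -0.1806, 0.0866]
ee_rot: [0.623, 0.782, -0.001, 0.002]
ft_force: [5.9, -14.5, -6.1]
grip_width: 0.171
grasp_force: 49.0
```

```bash
python3 - <<'E'
from h import *
state();c=look("wrist","w15");P=cloud(c);q=tocase(P);Z=P[...,2]
k=(abs(q[...,0]+.084)<.006)&(Z>.058)&(Z<.072)&(q[...,1]<-.06)&(q[...,1]>-.13)
y=np.sort(q[k][:,1]*1000);print(np.histogram(y,np.arange(-130,-58,3)))
E
```

```text
t 12.65 pos [ 0.5202 -0.1806  0.0866] case [-0.084  -0.1007] psi 102.86 tilt [-0.005  0.002 -1.   ] F [  5.9 -14.5  -6.1] w 0.171 49.00722920894623
(array([  0,   0,   0,  39,  90,  93,  99,  97, 105, 108, 107, 104, 115,
       110, 115, 123,  25,   0,  33, 194,  49,   0,   0]), array([-130, -127, -124, -121, -118, -115, -112, -109, -106, -103, -100,
        -97,  -94,  -91,  -88,  -85,  -82,  -79,  -76,  -73,  -70,  -67,
        -64,  -61]))
```

The pin is seated: the grip stops against the case eye with 15 N of reaction. I'll relax the push, open and rise straight up.

Request:
{"method": "jog_arm", "body": {"increments": [[-0.003,0,0,0,0,0,-1],[-0.003,0,0,0,0,0,-1],[-0.003,0,0,0,0,0,-0.4],[-0.003,0,0,0,0,0,-0.1],[-0.003,0,0,0,0,0,-0.1]]}}

```text
clock: 13.12
position: [0.5203, -0.1793, 0.0862]
ee_rot: [0.622, 0.783, 0.0, -0.0]
ft_force: [0.6, -0.5, -0.7]
grip_width: 0.448
grasp_force: 0.0
```

Request:
{"method": "jog_arm", "body": {"increments": [[0,0,0,0,0,0,-0.1],[0,0,-0.01,0,0,0,-0.1],[0,0,-0.035,0,0,0,-0.1],[0,0,-0.065,0,0,0,-0.1],[0,0,-0.095,0,0,0,-0.1]]}}

```text
clock: 13.53
position: [0.5199, -0.1795, 0.1828]
ee_rot: [0.622, 0.783, 0.0, -0.0]
ft_force: [0.1, -1.1, 0.6]
grip_width: 0.454
grasp_force: 0.0
```

Request:
{"method": "jog_arm", "body": {"increments": [[-0.02,0,-0.02,0,0,0,-0.1],[-0.04,0,-0.04,0,0,0,-0.1],[-0.06,0,-0.06,0,0,0,-0.1],[-0.06,0,-0.06,0,0,0,-0.1]]}}

```text
clock: 13.87
position: [0.535, -0.243, 0.2459]
ee_rot: [0.624, 0.781, 0.0, 0.003]
ft_force: [0.5, -0.7, -0.1]
grip_width: 0.447
grasp_force: 0.0
```

```bash
python3 - <<'E'
from h import *
state();c=look("wrist","w16");lid(c);P=cloud(c);q=tocase(P);Z=P[...,2]
for nm,y0 in(("cL",.038),("cR",-.038)):
    k=(abs(q[...,1]-y0)<.014)&(q[...,0]>-.095)&(q[...,0]<-.05)&(Z>.074)&(Z<.09);print(nm,k.sum(),[np.percentile(q[k],p,axis=0).round(4).tolist() for p in(2,98)] if k.any() else 0)
for y in(-.12,-.11,-.1,-.09,-.083,-.07):
    k=(abs(q[...,0]+.084)<.006)&(abs(q[...,1]-y)<.002)&(Z>.04);print(y,k.sum(),np.median(Z[k]).round(4) if k.any() else 0)
cv2.imwrite("pics/w16.png",cv2.resize(c["color"][:,:,::-1],(800,600),interpolation=cv2.INTER_CUBIC))
E
```

```text
t 13.87 pos [ 0.535  -0.243   0.2459] case [-0.0836 -0.1649] psi 102.75 tilt [-0.005  0.004 -1.   ] F [ 0.5 -0.7 -0.1] w 0.447 0.0
rearR 65.5 z 68.8
front0 -64.2 z 68.6
frontR -64.6 z 68.7
left 4.2 z 67.3
right -80.2 z 68.8
cL 0 0
cR 308 [[-0.0773, -0.0465], [-0.0652, -0.0285]]
-0.12 33 0.0607
-0.11 44 0.0623
-0.1 44 0.0644
-0.09 48 0.0659
-0.083 48 0.0668
-0.07 33 0.0651
```

View pics/w16.png

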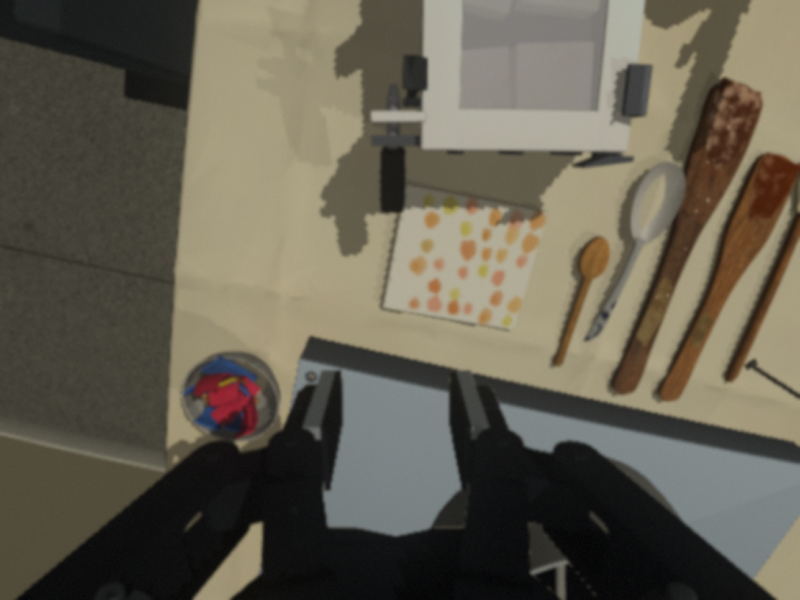

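The pin is through both eyes with its grip against the case eye at (393,150–210), drooping a little from the hole play. The right catch is over the lid. A last check covers whether anything is moving and the left catch.

Request:
{"method": "jog_arm", "body": {"increments": [[0,0,0,0,0,0,-0.1],[0,0,0,0,0,0,-0.1],[0,0,0,0,0,0,-0.1],[0,0,0,0,0,0,-0.1]]}}

```text
clock: 14.25
position: [0.5335, -0.2375, 0.2406]
ee_rot: [0.622, 0.783, -0.0, -0.001]
ft_force: [0.0, -0.1, 0.2]
grip_width: 0.447
grasp_force: 0.0
```

```bash
python3 - <<'E'
from h import *
cs=[dict(np.load("pics/w16.npz")),look("wrist","w17")]
for c in cs:
    P=cloud(c);q=tocase(P);Z=P[...,2];V=c["color"].max(2)
    k=(abs(q[...,0]+.084)<.014)&(q[...,1]<-.081)&(q[...,1]>-.14)&(Z>.045)&(Z<.08);print("grip y",np.percentile(q[k],[1,50,99],axis=0).round(4).tolist())
for n in("top","scene"):
    c=look(n,n+"9");P=cloud(c);q=tocase(P);Z=P[...,2]
    for nm,y0 in(("cL",.038),("cR",-.038)):
        k=(abs(q[...,1]-y0)<.008)&(q[...,0]>-.095)&(q[...,0]<-.05)&(Z>.074)&(Z<.09);print(n,nm,k.sum(),np.median(q[k],axis=0).round(4) if k.any() else 0)
    for y0 in(.06,-.055):
        k=(abs(q[...,1]-y0)<.008)&(q[...,0]>-.06)&(q[...,0]<-.04)&(Z>.05);print(" lid z",y0,np.median(Z[k]).round(4) if k.any() else 0)
E
```

```text
grip y [[-0.0924, -0.121], [-0.0849, -0.1002], [-0.0768, -0.0816]]
grip y [[-0.0927, -0.1214], [-0.0844, -0.1001], [-0.0763, -0.0815]]
top cL 21 [-0.075   0.0374]
top cR 22 [-0.0747 -0.0378]
 lid z 0.06 0.0688
 lid z -0.055 0.069
scene cL 10 [-0.0778  0.0391]
scene cR 10 [-0.0762 -0.0349]
 lid z 0.06 0.0685
 lid z -0.055 0.0665
```

```bash
python3 -c "
from workcell import workorder
print(workorder.hand_in())"
```

```text
the job is handed in; nothing more can be done
None
```

The case is closed and handed in at about 14 s of robot time: the lid is home under both hooks and flat, both catches read as snapped over it, and the pin is through both eyes up to its grip and released. The highest force I read while pressing on the lid was about 55 N; the pin droops slightly from play in the holes but was not moving.

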